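# Index the sample carousel to its next click and lock it

### The arm

A 6-joint arm with a two-finger parallel gripper is mounted at the origin on the work surface. World frame = base frame: x ahead of the robot, y to its left, z up, the work surface at z = 0. Lengths are in mm, angles in degrees, forces in N, time in s.
With the tool pointing down it reaches from about 300 to 850 mm from the base axis. Payload 4.2 kg.
Tool frame: the origin (TCP) lies at the centre of the arm's flange, where the gripper is bolted on; the fingertips stand 191 mm ahead of it and the grasp point (between the pads) lies 172 mm ahead of it; z points along the fingers, x is the direction in which the jaws open and shut, and the axes are right-handed (so a half turn about z gives the same grasp; the last joint's range is limited). The gripper opens to 91 mm and grips with 3 to 60 N. Pads are 32 mm wide; open, the fingers measure 118 mm over their backs; the gripper's body (76 mm by 178 mm) begins 60 mm behind the grasp point.
Start: joints at [70.13, 18.312, 89.639, -0, 72.044, -1.146], TCP at [184.58, 544.567, 404.776] pointing down, gripper open.
Joint ranges: [-177.97, 177.97], [-48.28, 115.42], [12.27, 149.76], [-77.06, 257.06], [2.81, 150.46], [-146.56, 146.56]. Speed limits (degrees/s): [147.25, 147.25, 180, 180, 180, 180].

### API

Orientations are given as [roll, pitch, yaw] about the fixed x, y, z axes, in that order (R = Rz(yaw) Ry(pitch) Rx(roll)).
In Python, from workcell import state, cams, env gives the robot as it stands.
- The arm moves only by the tool apply_moves, never from a script. Its argument "steps" is text: rows parted by semicolons, each of 4 numbers parted by spaces: the shift along the world's x, y, z in units of 40 mm (1.0 is 40 mm), then the turn about the world's z in units of 6 degrees (1.0 is 6 degrees). A call has 1 to 5 rows; each row shifts and turns the pose as measured when the row begins; what a row does not reach is not made up. A row lasts 1/10 s, in which the tool goes at most 50 mm and 8.59 degrees, less where a joint would pass 70% of its speed; a pose out of reach is approached as far as the arm can. A call is refused whole if a number of a shift passes 1 or a number of a turn 1, either way. A call with a gripper value outside its range is refused whole. "jaw" is the gripper command: -1 is fully open, 1 is shut, values between are in proportion, set as the call begins (left out, the last holds). The fingers move at their own pace and stop on an object; "grip_force" is the grip in N (left out, the last holds). Time passes only in rows, so rows that do not move let the fingers close. It gives the time, the measured TCP pose, the force and the opening at its end, in the units of the state.
- state(): the state, without advancing time (a new reading comes with each control period).
- cams.grab_frame(name): name is "side" or "top"; returns a dict with "image" (400x640x3 uint8, red, green, blue), "intrinsics" (3x3 intrinsics, pixels), "rvec" (rotation vector, rad) and "tvec" (3), from world to camera coordinates, as OpenCV has them. Camera axes: x right, y down, z forward; pixel columns grow to the right and rows downward; lengths in mm; the calibration is good to about 2 mm. A picture is of the moment at which its call begins. There is no depth.
- env.job_done(): hands the job in, once; it reports no verdict.
The state is a dict: "time_s": time; "qpos": joint angles; "qvel": joint speeds; "effort": joint torques, N m; "ee_pos": TCP position; "ee_rot": TCP orientation; "force": force on the tool from outside, world axes, zero at the start; "torque": the same for the moment, N m; "gripper_width": finger opening in mm.
Only numpy, scipy, OpenCV 4.12 (cv2) and the standard library are available. Lean on these libraries where they do the work, as an engineer would, in place of code of your own. Each camera call takes 0.05 s, during which the arm holds its last target. There are 200 camera calls.

### The job

The sample carousel was left standing between two positions. Push its platter round counter-clockwise (seen from above) by one of its posts until it clicks into the next detent, not past it, then press the lock plunger fully down and let go. Go gently, by feel, and leave the things around it where they are.

Things in the scene. Friction and masses are not known exactly. Their poses are not given: they have to be found in the camera images.
- carousel: grey round base (240 mm wide, 50 mm high, fixed) of a hand-turned sample carousel. Origin: on the table, on the platter's turning axis, z up. On its -y side a grey box-shaped ear (108 mm wide, 50 mm high, reaching 165 mm from the axis) bears the lock plunger, 135 mm from the axis. Push or press nothing on it with more than about 20 N.
- platter (a joint): turn of the platter about the carousel's z axis, rad, growing counter-clockwise seen from above; starts near 0. It drags steadily (2 to 4 N at a post) and stays where it is left. The next detent lies 10 to 50 degrees ahead of the start, detents are 60 degrees apart, and nothing outside shows where they are.
- hub (a point): centre of the platter's top face, 64 mm above the table, turning with it. Aluminium disc, 230 mm across. A sprung roller below drops into hidden notches: at a detent the platter jumps ahead by itself (about 6 degrees, the push falls to nothing), then stands in the notch; to push it on out of it, either way, takes about 11 N at a post.
- post (a point): top centre of one of six like steel posts (12 mm thick, 45 mm tall, tops 109 mm above the table) standing on the platter every 60 degrees on a 100 mm radius; this one at 12 degrees from the carousel's x axis plus the platter's turn. Between them, on a 56 mm radius, six capped jars are fixed (43 mm thick, tops 119 mm above the table), midway in angle.
- lock (a joint): how far the lock plunger is pressed, m: 0 = up (the start), 0.010 = fully down. It needs about 3 N to move, stays where it is left, and stops hard at the end. It goes down only when the platter stands in a detent; before that it meets something hard after 2 to 4 mm and must not be forced.
- lock_top (a point): centre of the top of the lock plunger's black knob (26 mm across, 12 mm thick, on a 10 mm stem); 90 mm above the table when up, 80 mm when fully down.
- tub: bystander: white closed tub with red cap, 84 mm across, 130 mm high; origin under its centre
- amber_jar: bystander: small brown jar with white cap, 52 mm across, 85 mm high; origin under its centre
- tray: bystander: steel counting tray, 150 x 120 x 22 mm; origin under its centre
- pot: bystander: small white pot, 60 mm across, 75 mm high; origin under its centre

How it is judged:
By the outcome, as a careful person would: the job done as asked, in the order asked, and still so for the second after the job is handed in, with the robot touching nothing.
It also fails if it takes over 64 s, if anything falls off the work surface, if the arm or the gripper's body presses on something with over 40 N, if the wrist force passes 120 N, or if a joint passes its speed limit or range.

## Working session

There is one attempt and no reset: what is moved stays moved. The work goes in short steps, Python scripts to look and compute and a tool call to move; the robot and the scene stay as the last step left them, time stands still between calls to the robot, and variables do not carry over. Pictures are saved under pics/ and viewed, about 8 in all and at most 12, crops included, and the job is handed in when it is done.

Besides the shell and the picture viewer there is one more tool, called as name(argument=value, ...), one argument or row to a line, values as JSON. apply_moves: Moves the arm, as the interface text tells. Its arguments: {"type":"object","properties":{"steps":{"type":"string"},"jaw":{"type":"number"},"grip_force":{"type":"number"}},"required":["steps"]}

```bash
mkdir -p pics; cat > h.py <<'E'
import numpy as np,cv2
from workcell import state,cams,env
def snap(n,f,crop=None,s=1):
    d=cams.grab_frame(n);im=d["image"][:,:,::-1]
    if crop: im=im[crop[1]:crop[3],crop[0]:crop[2]]
    im=cv2.resize(im,None,fx=s,fy=s,interpolation=cv2.INTER_CUBIC)
    cv2.imwrite("pics/"+f,im);return d
def P(d):
    R=cv2.Rodrigues(np.array(d["rvec"],float))[0];return np.array(d["intrinsics"],float),R,np.array(d["tvec"],float).reshape(3)
def atz(d,uv,z):
    K,R,t=P(d);r=R.T@np.linalg.solve(K,[*uv,1]);c=-R.T@t;return c+r*(z-c[2])/r[2]
def proj(d,p):
    K,R,t=P(d);return cv2.projectPoints(np.array(p,float).reshape(-1,3),R,t,K,None)[0].reshape(-1,2)
def tri(d1,u1,d2,u2):
    M=[]
    for d,u in((d1,u1),(d2,u2)):
        K,R,t=P(d);M.append(K@np.c_[R,t])
    X=cv2.triangulatePoints(M[0],M[1],np.array(u1,float),np.array(u2,float))[:,0];return X[:3]/X[3]
E
python3 -c "
from h import *
import pickle
D=[snap('top','t0.png',s=1.25),snap('side','s0.png',s=1.25)];pickle.dump(D,open('d0.pkl','wb'));print(state())
for d in D: K,R,t=P(d);print(K[0],-R.T@t,R[2])"; ls
```

```text
{'time_s': 0.1, 'qpos': array([ 7.01296274e+01,  1.83466252e+01,  8.97015057e+01, -3.96535219e-03,
        7.20436717e+01, -1.14600441e+00]), 'qvel': array([-0.02532822, -0.06360978, -0.26368914, -0.03471368, -0.05214337,
       -0.03590166]), 'effort': array([ 3.23235681e-04, -4.13332450e+01, -2.32512599e+01,  7.29032233e-02,
        4.21290763e-02, -6.34322487e-05]), 'ee_pos': array([184.53731268, 544.40958785, 404.00351524]), 'ee_rot': array([1.79998067e+02, 9.18597590e-02, 7.12768558e+01]), 'force': array([-0.32387176,  0.12879998, -0.48851855]), 'torque': array([0.02063952, 0.03636174, 0.04775224]), 'gripper_width': 91.52898697752772}
[455.1797624    0.         312.03769759] [ 386.74295272   -7.69945215 1521.21700714] [ 0.09598698 -0.02540273 -0.99505839]
[413.07900731   0.         315.02785719] [ 359.27767018 -991.15058146  903.42709085] [ 0.1585622   0.75539999 -0.63578997]
d0.pkl
h.py
pics
```

View pics/t0.png

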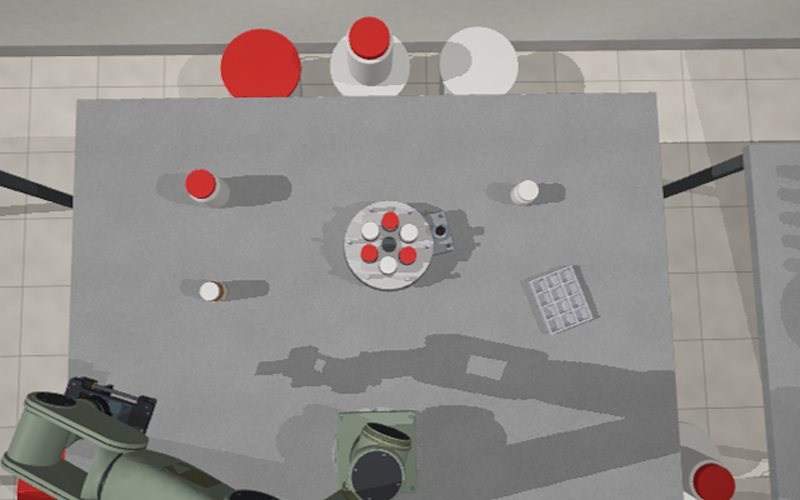

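View pics/s0.png

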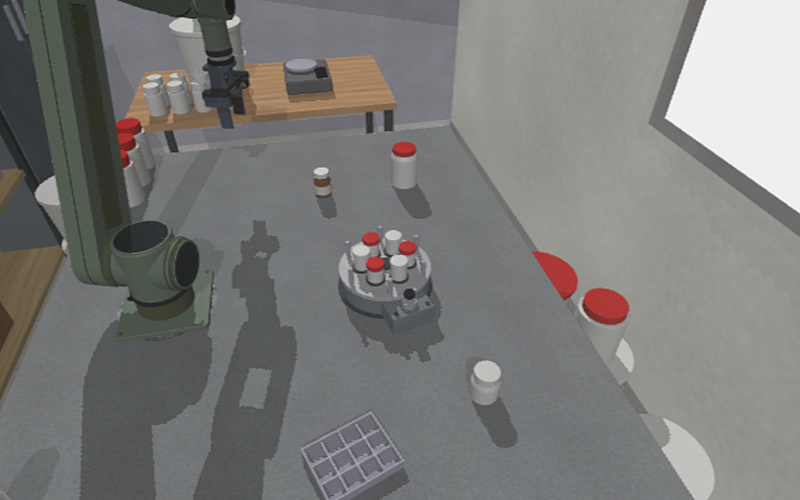

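The top picture shows the hub near (388,245), the knob near (440,231), and the bystanders well clear. The side picture shows the knob at (409,295). Next, enlarged crops.

```bash
python3 -c "
from h import *
import pickle
D=pickle.load(open('d0.pkl','rb'))
a=cv2.resize(D[0]['image'][150:240,265:375,::-1],None,fx=7,fy=6.5,interpolation=cv2.INTER_CUBIC)
a=cv2.resize(D[0]['image'][152:240,268:372,::-1],None,fx=6,fy=6,interpolation=cv2.INTER_CUBIC);cv2.imwrite('pics/t0c.png',a)
a=cv2.resize(D[1]['image'][175:270,262:356,::-1],None,fx=6,fy=6,interpolation=cv2.INTER_CUBIC);cv2.imwrite('pics/s0c.png',a)
"
```

```text
(no output)
```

View pics/t0c.png

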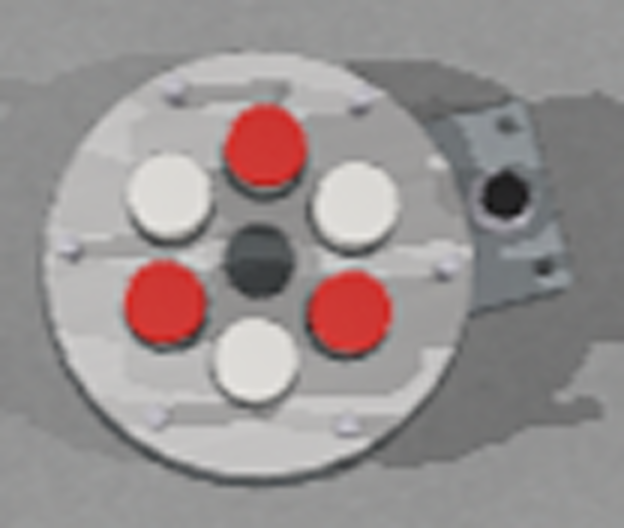

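View pics/s0c.png

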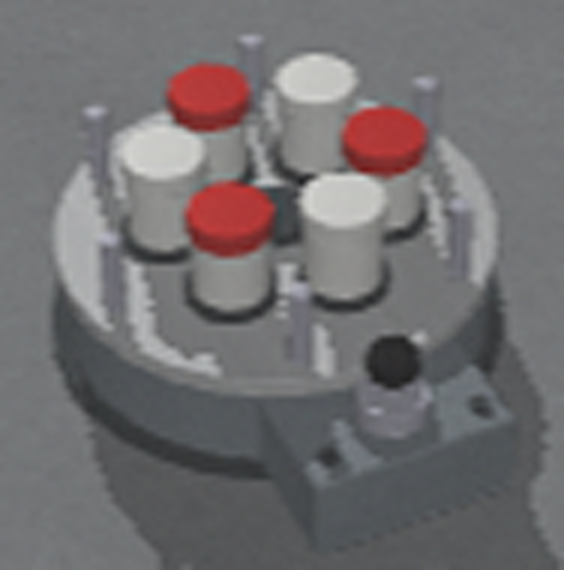

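```bash
python3 -c "
from h import *
import pickle
D=pickle.load(open('d0.pkl','rb'))
T=[(443,266),(348,425),(156,417),(68,246),(177,90),(360,99),(505,190)]
S=[(302,290),(109,240),(95,113),(250,42),(426,83),(460,207),(393,350)]
t=[(268+(a-.0)/6-.4,152+b/6-.4) for a,b in T];s=[(262+a/6-.4,175+b/6-.4) for a,b in S]
X=np.array([tri(D[0],a,D[1],b) for a,b in zip(t,s)]);print(X.round(1))
A=np.array([atz(D[0],a,109 if i<6 else 90) for i,a in enumerate(t)]);print(A.round(1))
B=np.array([atz(D[1],a,109 if i<6 else 90) for i,a in enumerate(s)]);print(B.round(1))
for Y in (X,A,B,(A+B)/2):
  c=Y[:6].mean(0);v=Y[:6]-c;print(c.round(1),np.hypot(*v[:,:2].T).round(1),np.degrees(np.arctan2(v[:,1],v[:,0])).round(1)); k=Y[6]-c;print('knob',np.hypot(*k[:2]),np.degrees(np.arctan2(k[1],k[0])))
"
```

```text
[[ 528.3 -136.4  102.7]
 [ 444.8  -84.3  105.2]
 [ 451.3   15.1  105.7]
 [ 541.3   59.3  105.1]
 [ 622.9    0.8  108.1]
 [ 616.9  -95.1  104.2]
 [ 567.4 -171.4   88.8]]
[[ 526.7 -135.7  109. ]
 [ 445.   -84.2  109. ]
 [ 451.2   15.   109. ]
 [ 540.9   59.1  109. ]
 [ 621.8    1.   109. ]
 [ 615.3  -94.7  109. ]
 [ 568.3 -171.4   90. ]]
[[ 5.282e+02 -1.431e+02  1.090e+02]
 [ 4.439e+02 -8.860e+01  1.090e+02]
 [ 4.510e+02  1.090e+01  1.090e+02]
 [ 5.403e+02  5.410e+01  1.090e+02]
 [ 6.237e+02 -2.000e-01  1.090e+02]
 [ 6.163e+02 -1.004e+02  1.090e+02]
 [ 5.657e+02 -1.727e+02  9.000e+01]]
[534.2 -40.1 105.2] [96.5 99.8 99.6 99.6 97.6 99.2] [ -93.5 -153.7  146.4   85.9   24.8  -33.6]
knob 135.45727956813928 -75.83072697336543
[533.5 -39.9 109. ] [96.  98.9 98.9 99.3 97.3 98.5] [ -94.1 -153.4  146.3   85.7   24.8  -33.8]
knob 136.05774654680081 -75.162096639085
[533.9 -44.6 109. ] [ 98.7 100.2  99.8  98.9 100.1  99.5] [ -93.3 -153.9  146.2   86.3   26.3  -34.1]
knob 132.0387971128162 -76.03856569594261
[533.7 -42.2 109. ] [97.4 99.5 99.4 99.1 98.7 99. ] [ -93.7 -153.7  146.2   86.    25.6  -33.9]
knob 134.04435170928528 -75.59376160595141
```

Axis is about (534,-41), carousel yaw about 14.3°, and the posts sit at -93.8+60k°. I'll push the post at 26.2° with closed fingers.

apply_moves(
  steps="0.75 -0.95 0 -0.7;0.75 -0.95 0 -0.7;0.75 -0.95 0 -0.7;0.75 -0.95 0 -0.7;0.75 -0.95 0 -0.7",
  jaw=1,
  grip_force=20,
)

```text
time_s: 0.6
ee_pos: [334.8, 352.2, 401.0]
ee_rot: [-179.9, 0.2, 50.1]
force: [1.0, -0.0, 0.8]
gripper_width: 54.0
```

apply_moves(
  steps="0.75 -0.95 0 -0.7;0.75 -0.95 0 -0.7;0.75 -0.95 0 -0.7;0.75 -0.95 0 -0.7;0.75 -0.95 0 -0.7",
)

```text
time_s: 1.1
ee_pos: [487.7, 154.0, 400.0]
ee_rot: [-179.9, 0.3, 28.3]
force: [1.0, 0.8, -0.1]
gripper_width: 14.1
```

apply_moves(
  steps="0.75 -0.95 0 -0.7;0.75 -0.95 0 -0.7;0.75 -0.95 0 -0.7;0.75 -0.95 0 -0.7;0.75 -0.95 0 -0.7",
)

```text
time_s: 1.6
ee_pos: [640.5, -43.9, 398.2]
ee_rot: [-179.8, 0.5, 6.2]
force: [0.7, 0.4, 0.9]
gripper_width: 0.5
```

apply_moves(
  steps="0 0 -0.9 0;0 0 -0.9 0;0 0 -0.7 0;0 0 -0.5 0;0 0.05 -0.2 0",
)

```text
time_s: 2.1
ee_pos: [644.0, -50.0, 264.1]
ee_rot: [-179.9, 0.3, 5.6]
force: [-0.3, 0.5, -0.7]
gripper_width: 0.2
```

```bash
python3 -c "
from h import *
d=snap('top','t1.png',(268,130,372,230),6);d=snap('side','s1.png',(242,135,376,255),5);s=state();print(s['ee_pos'],s['ee_rot'],s['force'])
a=cv2.imread('pics/t1.png');b=cv2.imread('pics/s1.png')
a=cv2.resize(a,(380,365));b=cv2.resize(b,(408,365));cv2.imwrite('pics/c1.png',np.hstack([a,b]))"
```

```text
[644.27680997 -49.46644872 265.29812948] [-179.94207401    0.18623826    5.63896748] [-0.75744086  0.43300382  0.01078775]
```

View pics/c1.png

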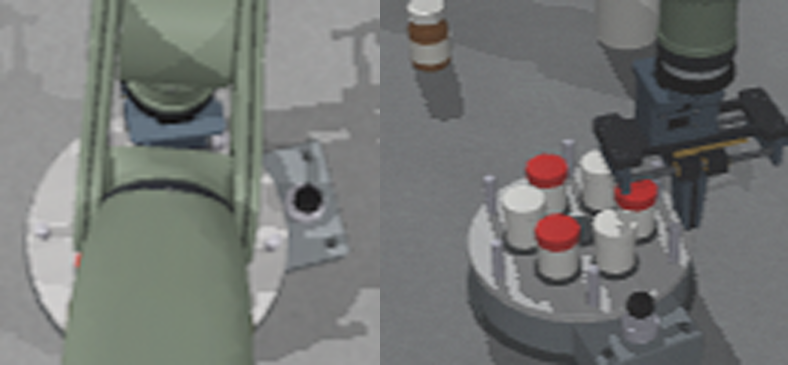

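The side picture shows the finger tips beside the rim, just above the platter and clear of the posts and jars (tip near (692,225) in the composite). Now approach the post.

apply_moves(
  steps="-0.05 0.15 0 0.3;-0.05 0.15 0 0.3;-0.05 0.12 0 0.2;-0.02 0.1 0 0.1;0 0.07 0 0",
)

```text
time_s: 2.7
ee_pos: [638.1, -23.2, 270.7]
ee_rot: [179.9, -0.3, 11.6]
force: [-0.3, -0.3, 0.1]
gripper_width: 0.6
```

apply_moves(
  steps="0 0.06 0 0.1;0 0.06 0 0.1;0 0.06 0 0",
)

```text
time_s: 3.0
ee_pos: [637.8, -16.2, 271.5]
ee_rot: [179.7, -0.3, 13.0]
force: [-2.6, -5.8, 0.3]
gripper_width: 0.6
```

apply_moves(
  steps="-0.02 0.06 -0.02 0.2;-0.02 0.06 -0.02 0.2;-0.02 0.06 -0.02 0.2",
)

```text
time_s: 3.3
ee_pos: [636.3, -10.3, 270.6]
ee_rot: [179.5, -0.5, 16.8]
force: [0.7, -2.5, 2.3]
gripper_width: 0.2
```

apply_moves(
  steps="-0.02 0.06 0 0.2;-0.02 0.06 0 0.2;-0.02 0.06 0 0.2",
)

```text
time_s: 3.6
ee_pos: [633.7, -2.9, 270.5]
ee_rot: [179.4, -0.5, 20.8]
force: [0.6, -5.8, 1.4]
gripper_width: 0.0
```

apply_moves(
  steps="-0.03 0.06 0 0.2;-0.03 0.06 0 0.2;-0.03 0.06 0 0.2",
)

```text
time_s: 3.9
ee_pos: [630.0, 4.9, 270.5]
ee_rot: [179.4, -0.5, 24.7]
force: [0.4, -3.9, 2.3]
gripper_width: 0.9
```

apply_moves(
  steps="-0.03 0.06 0 0.2;-0.03 0.06 0 0.2",
)

```text
time_s: 4.1
ee_pos: [627.3, 10.1, 270.5]
ee_rot: [179.4, -0.5, 27.3]
force: [0.3, -4.6, 2.3]
gripper_width: 0.2
```

apply_moves(
  steps="-0.03 0.055 0 0.25;-0.03 0.055 0 0.25",
)

```text
time_s: 4.3
ee_pos: [624.5, 15.0, 270.4]
ee_rot: [179.4, -0.5, 30.6]
force: [0.3, -2.9, 1.0]
gripper_width: 0.5
```

apply_moves(
  steps="-0.035 0.05 0 0.25;-0.035 0.05 0 0.25",
)

```text
time_s: 4.5
ee_pos: [621.2, 20.5, 269.8]
ee_rot: [179.6, -0.5, 33.8]
force: [0.7, -0.3, -0.3]
gripper_width: 0.5
```

apply_moves(
  steps="-0.035 0.05 0 0.25;-0.035 0.05 0 0.25",
)

```text
time_s: 4.7
ee_pos: [617.8, 25.9, 269.2]
ee_rot: [179.8, -0.5, 37.0]
force: [2.7, -2.2, -0.0]
gripper_width: 0.6
```

Force dropped to about 0 at 4.5 s, which may be the click. I'll stop and look before pushing further.

```bash
python3 -c "
from h import *
import pickle
d1=cams.grab_frame('top');s=state();print(s['ee_pos'],s['force']);d2=cams.grab_frame('side');s=state();print(s['ee_pos'],s['force'])
pickle.dump([d1,d2],open('d2.pkl','wb'))
a=cv2.resize(d1['image'][140:235,268:372,::-1],None,fx=4,fy=4,interpolation=2);b=cv2.resize(d2['image'][165:260,262:356,::-1],None,fx=4,fy=4,interpolation=2)
cv2.imwrite('pics/c2.png',np.hstack([a,b]))"
```

```text
[617.81162974  25.82336936 269.25518694] [ 1.13653278 -1.29644343 -0.3307871 ]
[617.87358001  25.68978689 269.29885141] [ 0.4798366   0.32140579 -0.07328819]
```

View pics/c2.png

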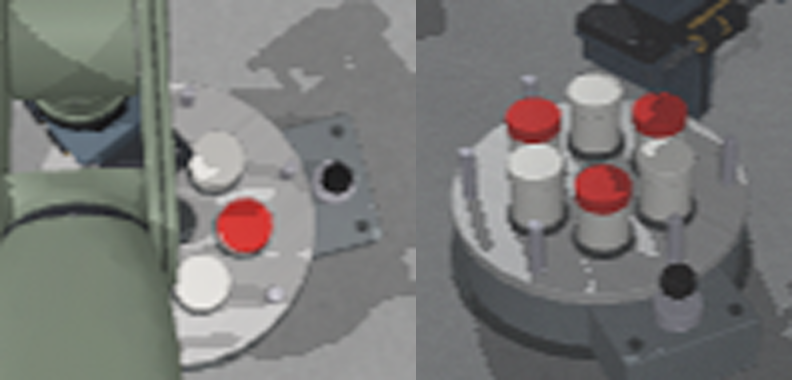

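```bash
cat > ang.py <<'E'
from h import *
def rep(d,pts,c):
    Y=np.array([atz(d,p,109) for p in pts])[:,:2]
    # c: centre as seen by this camera
    v=Y-c;a=np.degrees(np.arctan2(v[:,1],v[:,0]));print(np.hypot(*v.T).round(1),a.round(1),((a-26.0)%60).round(1))
E
python3 -c "
from ang import *
import pickle
D=pickle.load(open('d2.pkl','rb'))
rep(D[0],[(268+a/4-.4,140+b/4-.4) for a,b in [(187,91),(288,170),(275,292)]],[533.5,-39.9])
rep(D[1],[(262+(a-416)/4-.4,165+b/4-.4) for a,b in [(730,141),(676,220),(538,228),(466,154),(529,79)]],[533.9,-44.6])
"
```

```text
[101.8  98.4  98. ] [  -7.7  -68.  -126.8] [26.3 26.  27.2]
[ 99.7 101.  100.9  99.8 100.7] [  -8.8  -67.8 -126.4  173.5  112.1] [25.2 26.2 27.6 27.5 26.1]
```

Platter reads about 26.4° and the finger is just touching or slightly behind the post. A gentle probe should tell notch (force climbs) from plain drag (2–4 N).

apply_moves(
  steps="-0.018 0.022 0 0.1;-0.018 0.022 0 0.1",
)

```text
time_s: 5.0
ee_pos: [617.3, 26.8, 269.4]
ee_rot: [179.5, -0.6, 38.3]
force: [2.8, -3.9, -1.5]
gripper_width: 0.5
```

apply_moves(
  steps="-0.018 0.022 0 0.1",
)

```text
time_s: 5.1
ee_pos: [617.0, 27.2, 269.5]
ee_rot: [179.4, -0.6, 39.0]
force: [3.0, -4.8, -2.4]
gripper_width: 0.7
```

apply_moves(
  steps="-0.022 0.028 0 0.1",
)

```text
time_s: 5.2
ee_pos: [616.6, 27.8, 269.5]
ee_rot: [179.3, -0.7, 39.6]
force: [3.8, -4.8, -2.0]
gripper_width: 0.5
```

apply_moves(
  steps="-0.022 0.028 0 0.1",
)

```text
time_s: 5.3
ee_pos: [616.3, 28.3, 269.6]
ee_rot: [179.1, -0.7, 40.3]
force: [3.9, -4.9, -2.1]
gripper_width: 0.6
```

apply_moves(
  steps="0.06 -0.07 0 -0.2;0.06 -0.07 0 -0.2;0.06 -0.07 0 -0.2;0 0 0 0",
)

```text
time_s: 5.7
ee_pos: [622.9, 20.2, 269.2]
ee_rot: [179.5, -0.6, 36.3]
force: [-1.0, -0.3, -0.2]
gripper_width: 0.3
```

```bash
python3 -c "
from h import *
import pickle
d2=cams.grab_frame('side');s=state();print(s['ee_pos'],s['force'])
o=pickle.load(open('d2.pkl','rb'))[1]['image'];pickle.dump(d2,open('d3.pkl','wb'))
f=lambda i:cv2.resize(i[165:260,262:356,::-1],None,fx=4,fy=4,interpolation=2)
cv2.imwrite('pics/c3.png',np.hstack([f(o),f(d2['image'])]))
# shift of post patches between shots
for u,v in [(262+260/4,165+222/4),(262+122/4,165+230/4),(262+314/4,165+143/4),(262+50/4,165+155/4)]:
  u=int(u);v=int(v);t=cv2.cvtColor(o,7)[v-3:v+8,u-5:u+6];g=cv2.cvtColor(d2['image'],7)[v-10:v+15,u-12:u+13]
  r=cv2.matchTemplate(cv2.resize(g,None,fx=8,fy=8,interpolation=2),cv2.resize(t,None,fx=8,fy=8,interpolation=2),5);m=cv2.minMaxLoc(r);print(m[1],(m[3][0]/8-7,m[3][1]/8-7))"
```

```text
[622.80115354  20.29572352 269.23736422] [0.4993139  0.53559606 0.09142569]
0.9948272109031677 (0.0, 0.0)
0.9919798970222473 (0.0, 0.0)
0.9308429956436157 (0.0, -0.125)
0.9984745979309082 (0.0, 0.0)
```

Camera shows no platter motion (under 0.1 px) after a push of about 6 N, well above the 2–4 N drag, so it is seated in the notch. On to the plunger.

apply_moves(
  steps="0.1 -0.1 0.9 0;0 0 1 0;-0.1 -0.3 0.3 -0.5;-0.25 -0.95 0 -0.75;-0.27 -0.98 0 -0.75",
)

```text
time_s: 6.25
ee_pos: [601.5, -70.1, 359.6]
ee_rot: [179.8, -0.6, 24.4]
force: [1.3, -1.0, 0.3]
gripper_width: 0.8
```

apply_moves(
  steps="-0.27 -0.98 0 -0.75;-0.27 -0.98 0 -0.75;-0.2 -0.6 0 -0.5;0 0 0 0",
)

```text
time_s: 6.65
ee_pos: [568.7, -178.8, 360.5]
ee_rot: [179.8, -0.6, 11.6]
force: [0.3, 0.8, 0.5]
gripper_width: 0.4
```

apply_moves(
  steps="0 0.06 -0.5 0;0 0.05 -0.5 0;0 0 -0.4 0;0 0 -0.15 0;0 0 0 0",
)

```text
time_s: 7.15
ee_pos: [569.1, -171.4, 297.6]
ee_rot: [179.9, -0.8, 11.7]
force: [0.6, 0.7, -0.5]
gripper_width: 0.5
```

```bash
python3 -c "
from h import *
d=snap('side','s4.png',(262,150,372,260),5);s=state();print(s['ee_pos'],s['ee_rot'],s['force'])"
```

```text
[ 569.23575378 -171.46493688  298.11430696] [179.90091792  -0.81744914  11.72753506] [-0.23998631 -0.23736292 -0.59766444]
```

View pics/s4.png

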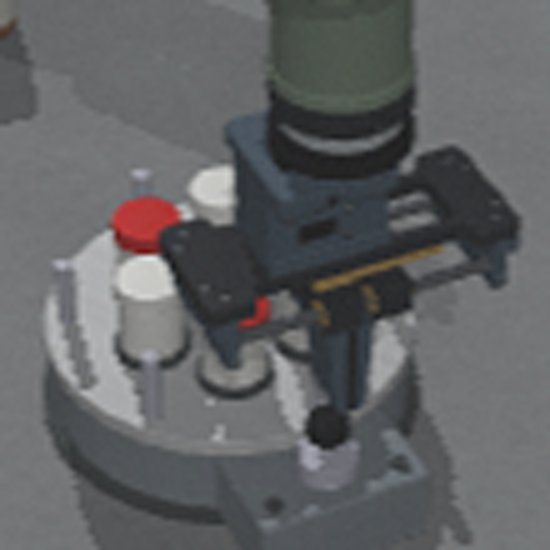

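The side picture shows the tips at about (350,405), to the right of and behind the knob at (327,425). I'll check the alignment numerically.

```bash
python3 -c "
from h import *
import pickle
from scipy.spatial.transform import Rotation as Ro
d=pickle.load(open('d3.pkl','rb'));R=Ro.from_euler('xyz',[179.9,-.817,11.73],degrees=True).as_matrix()
tip=np.array([569.2,-171.5,298.1])+191*R[:,2];print(tip)
f=lambda p:((proj(d,p)-[262,150]+.4)*5).round(0)
for a,b in((13,16),(13,-16),(-13,-16),(-13,16)): print(f(tip+a*R[:,0]+b*R[:,1]))
print('tip',f(tip),'knob',f([567.5,-171.5,90]))
print(atz(d,(262+327/5-.4,150+413/5-.4),90))"
```

```text
[ 571.9343342  -171.27272123  107.11970845]
[[371. 403.]]
[[347. 367.]]
[[305. 380.]]
[[329. 416.]]
tip [[338. 391.]] knob [[330. 415.]]
[ 566.1468061  -169.72981069   90.        ]
```

apply_moves(
  steps="-0.07 0 -0.1 0;-0.06 0 -0.1 0;0 0 -0.1 0;0 0 0 0",
)

```text
time_s: 7.6
ee_pos: [564.4, -170.9, 287.6]
ee_rot: [179.8, -1.0, 11.8]
force: [0.2, 0.1, -0.3]
gripper_width: 0.8
```

apply_moves(
  steps="0 0 -0.05 0;0 0 -0.05 0",
)

```text
time_s: 7.8
ee_pos: [564.5, -171.1, 284.0]
ee_rot: [179.8, -1.1, 11.8]
force: [0.6, -0.5, -0.2]
gripper_width: 0.1
```

apply_moves(
  steps="0 0 -0.05 0;0 0 -0.05 0",
)

```text
time_s: 8.0
ee_pos: [564.6, -171.2, 280.0]
ee_rot: [179.7, -1.1, 11.8]
force: [-1.2, 0.5, 3.6]
gripper_width: 0.5
```

apply_moves(
  steps="0 0 -0.04 0;0 0 -0.04 0",
)

```text
time_s: 8.2
ee_pos: [564.6, -171.2, 277.0]
ee_rot: [179.7, -1.1, 11.8]
force: [-1.1, -0.9, 2.8]
gripper_width: 0.7
```

apply_moves(
  steps="0 0 -0.04 0",
)

```text
time_s: 8.3
ee_pos: [564.5, -171.2, 275.5]
ee_rot: [179.7, -1.1, 11.8]
force: [-1.2, 0.5, 2.6]
gripper_width: 0.5
```

apply_moves(
  steps="0 0 -0.04 0",
)

```text
time_s: 8.4
ee_pos: [564.5, -171.1, 273.9]
ee_rot: [179.7, -1.1, 11.8]
force: [0.2, 0.2, 1.6]
gripper_width: 0.4
```

Already past 5 mm at about 3 N, so the detent is confirmed. Continue down to the stop.

apply_moves(
  steps="0 0 -0.04 0",
)

```text
time_s: 8.5
ee_pos: [564.5, -171.1, 272.2]
ee_rot: [179.7, -1.2, 11.8]
force: [-0.6, 0.4, 2.1]
gripper_width: -0.0
```

apply_moves(
  steps="0 0 -0.03 0",
)

```text
time_s: 8.6
ee_pos: [564.5, -171.1, 271.0]
ee_rot: [179.7, -1.2, 11.8]
force: [-1.5, 0.7, 11.4]
gripper_width: 0.1
```

apply_moves(
  steps="0 0 -0.03 0",
)

```text
time_s: 8.7
ee_pos: [564.6, -171.2, 271.0]
ee_rot: [179.7, -1.2, 11.8]
force: [-3.8, 2.2, 16.1]
gripper_width: 0.6
```

Hard stop reached at TCP z 271.0, about 10 mm of travel, at 16 N. Release and retreat.

apply_moves(
  steps="0 0 0.1 0;0 0 0.3 0;0 0 0.7 0;0 0 1 0;0 -0.5 1 0",
)

```text
time_s: 9.2
ee_pos: [563.2, -189.4, 393.2]
ee_rot: [-179.8, -0.5, 11.9]
force: [0.9, -0.4, -0.2]
gripper_width: 0.5
```

apply_moves(
  steps="0 -1 0.3 0;0 -1 0 0;0 -1 0 0;0 -1 0 0;0 0 0 0",
)

```text
time_s: 9.7
ee_pos: [563.4, -355.9, 417.2]
ee_rot: [179.4, -1.4, 12.0]
force: [0.2, 0.2, -0.1]
gripper_width: 0.2
```

```bash
python3 -c "
from h import *
d1=cams.grab_frame('top');d2=cams.grab_frame('side');s=state();print(s['ee_pos'],s['force'])
import pickle;pickle.dump([d1,d2],open('d5.pkl','wb'))
a=cv2.resize(d1['image'][140:240,268:372,::-1],None,fx=4,fy=4,interpolation=2);b=cv2.resize(d2['image'][165:265,262:356,::-1],None,fx=4,fy=4,interpolation=2)
cv2.imwrite('pics/c5.png',np.hstack([a,b]))"
```

```text
[ 563.68077533 -352.40611421  417.21757141] [0.09067603 0.78916949 0.93642466]
```

View pics/c5.png

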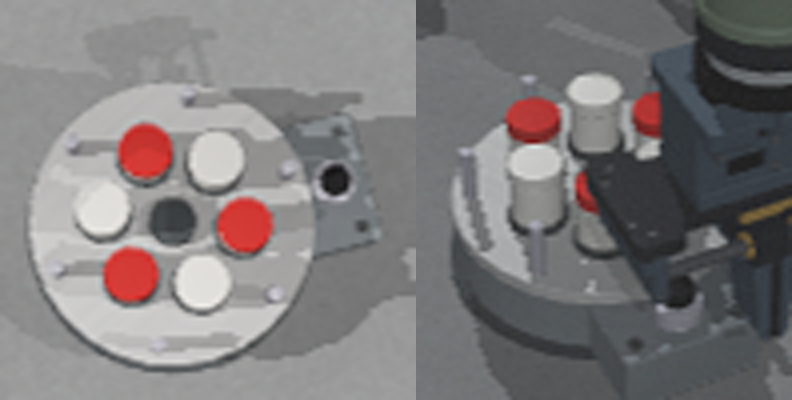

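The knob now sits lower (side y 290, was 280), the posts are unchanged at (288,170) and (275,292), and the arm is clear.

```bash
python3 -c "
from workcell import env
print(env.job_done())"
```

```text
the job is handed in; nothing more can be done
None
```

I pushed the platter counter-clockwise by one post until it clicked into the next detent. I then pressed the lock plunger fully down, let go and handed the job in at about 9.8 s.

- **Detent:** The push fell to about 0 N, and the platter then stood at about 26° of turn. A further push of about 6 N, above the 2–4 N drag, did not move it in the side camera. That force was not conclusive by itself, because readings while dragging also peaked near 6 N. The plunger going fully down confirmed the detent.
- **Lock:** The plunger went down about 10 mm at about 3 N, with no obstruction at 2–4 mm. It met the end stop at 16 N, under the 20 N limit, and I released it.
- **Last picture:** The knob is lower by about 10 mm, judged by eye at roughly 2.5 px. The posts are where they were after the click, and the arm is clear.
- **Not checked:** I did not re-image the bystanders at the end, but no path went near them. The side view of the carousel was partly hidden by the gripper in the last picture.

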